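# Put the compact away under the flush sliding lid

## Task

Put the white compact away in the covered well of the acrylic organizer: slide the flat pink lid all the way open, lay the compact flat and right way up on the floor of the well and let go of it, then slide the lid fully shut over it. The lid has no handle: press down on it with the fingertips just firmly enough to drag it along by friction, but keep below about 18 N, because the organizer's thin acrylic cracks if pressed hard. Leave the other things where they are.

Things in the scene. Friction and masses are not known exactly. Their poses are not given: they have to be found in the camera images.
- organizer: Clear acrylic organizer, fixed, 182 (its x) by 262 (its y) by 64 mm high. Origin: centre of underside; at yaw 0 x points away from the robot, y to its left. An open trough (x -86 to 22, y -126 to 126 mm, walls 5 mm, rim 64 mm up) is split at y = 0 by a divider 4 mm wide and 19 mm high into two wells, floors 22 mm up. The sliding lid covers the -y well when shut, the +y well when open.
- lid (a joint): Slide of the lid towards the organizer's +y, m: 0 fully shut (-y well covered), 0.124 fully open (at the end stop); starts 0 to 0.01. Flat pink panel, no handle, 106 (x) by 126 (y) by 5 mm. It resists with about 4.5 N and stays where left. Fingertips grip it with about half their pressing force, so some 10 to 12 N is needed or they slip. It sinks about 1 mm per 10 N, at most 4 mm.
- lid_home (a point): Centre of the lid's outline when shut, at rim height (organizer x -32, y -62, z 64 mm); fixed to the organizer, same axes; it does not move with the lid: the lid's centre is this point plus lid along organizer y. The lid's level top lies 1 to 13 mm below this height: how much differs each time and is not reported, so it must be felt.
- well_floor (a point): Centre of the floor of the well covered by the shut lid (organizer x -32, y -63, z 22 mm); fixed to the organizer. The well is 108 mm (x) by 124 mm (y), 42 mm deep to the rim.
- deck (a point): Centre of the organizer's raised rear deck (organizer x 59, y 0, z 64 mm), 64 mm (x) by 262 mm (y), level with the rim. On it a fixed steel clip holds a makeup brush (up to 24 mm tall, organizer y -120 to 30 mm), and the peach dish stands at the +y end.
- compact: Matte white round compact, diameter 54 mm, 18 mm high, about 70 g, lying on the vanity in one of three places in front of the organizer. Origin: centre of its underside, z up when right way up.
- serum: Green glass serum bottle with black dropper cap, diameter 34 mm, 82 mm tall, standing loose. Origin: centre of its underside. Leave alone.
- cream: White ceramic cream jar with brass lid, diameter 48 mm, 42 mm tall, standing loose. Origin: centre of its underside. Leave alone.
- dish: Peach ceramic trinket dish, diameter 56 mm, 20 mm tall, loose on the organizer's deck. Origin: centre of its underside. Leave alone.
- palette: Black eyeshadow palette, 62 by 44 by 10 mm, lying loose in the organizer's +y well; the open lid passes above it. Origin: centre of its underside. Leave alone.
- lipstick: Black and brass lipstick, 21 mm square, 70 mm tall, standing on the vanity on the robot's left. Origin: centre of its underside. Leave alone.
- candle: Amber glass candle jar with wooden lid, diameter 74 mm, 79 mm tall, standing on the vanity on the robot's right. Origin: centre of its underside. Leave alone.

How it is judged:
On the way, in this order (a step that is already met when the one before it is completed fails the run):
1. the lid is slid open, to within 12 mm of its open stop (value of joint lid above 0.112 m), for 0.2 s.
2. the compact lies flat and right way up on the floor of the uncovered well, let go (x of compact in the frame of organizer between -0.086 and 0.022 m and y of compact in the frame of organizer between -0.126 and -0.002 m and z of compact in the frame of organizer between 0.015 and 0.028 m and angle between compact's own z axis and vertical below 0.15 rad and contact force between the fingers and compact below 0.1 N), for 0.2 s.
At the end, for the whole second after the job is handed in: The lid is shut to within 6 mm of its stop, and the compact lies at rest, let go, right way up and flat (within 0.15 rad) on the floor of the well beneath it (all of step 2 and value of joint lid below 0.006 m and linear speed of compact below 0.02 m/s); the robot touches nothing.
It fails at once if the organizer or its lid is pressed or pushed by the fingers or the arm with more than 22 N (contact force between any of the fingers, the arm and organizer above 22 N).
It fails at once if one of the other things is moved by more than 30 mm (the palette 40 mm) (distance of any of dish, serum, cream, lipstick, candle from where it was at the start of the episode above 0.03 m or distance of palette from where it was at the start of the episode above 0.04 m).
It fails at once if a standing thing is tipped over (angle between any of dish, serum, cream, lipstick, candle's own z axis and vertical above 0.5 rad).
It also fails if it takes over 72 s, if anything falls off the work surface, if the arm or the gripper's body presses on something with over 40 N, if the wrist force passes 120 N, or if a joint passes its speed limit or range.

## Robot

A 6-joint arm with a two-finger parallel gripper is mounted at the origin on the work surface. World frame = base frame: x ahead of the robot, y to its left, z up, the work surface at z = 0. Lengths are in m, angles in rad, forces in N, time in s.
With the tool pointing down it reaches from about 0.25 to 0.725 m from the base axis. Payload 4 kg.
Tool frame: the origin (TCP) lies at the very end of the fingers, on their centre line; the grasp point (between the pads) lies 19 mm behind it; z points along the fingers, y is the line along which they close (so a half turn about z gives the same grasp; the last joint's range is limited). The gripper opens to 85 mm and grips with 20 to 120 N. Pads are 22 mm wide; open, the fingers measure 114 mm over their backs; the gripper's body (76 mm by 85 mm) begins 54 mm behind the grasp point. The pads swing forward as they close: fully open they stand 13 mm farther back than shut.
Start: joints at [1.143, 0.241, 0.005, 1.335, 0, 1.571], TCP at [0.207, 0.455, 0.231] pointing down, gripper open.
Joint ranges: [-2.72, 2.72], [-1.05, 1.87], [-1.09, 1.28], [-1.99, 2.15], [-1.42, 1.44], [-3.14, 3.14]. Speed limits (rad/s): [2.79, 2.79, 3.14, 3.14, 3.14, 3.14].

## Interface

Orientations are given as a unit quaternion [x, y, z, w].
In Python, from workcell import bot, vision, workorder, boxes_of gives the robot as it stands.
- The arm moves only by the tool send_rows, never from a script. Its argument "motion" is text: rows parted by semicolons, each of 5 numbers parted by spaces: the closure, from -1 (fully open) to 1 (shut), so that 0 is half open, then the shift along the tool's x, y, z in cm, then the turn about the tool's z in rad. In form: claw x y z twist; .... A call has 1 to 5 rows; each row is the pose to reach, as a shift and turn from the pose commanded when the call began, along the tool's axes at that moment; what a row does not reach only later rows make up. A row lasts 1/10 s, in which the tool goes at most 50 mm and 8.59 degrees, less where a joint would pass 70% of its speed; a pose out of reach is approached as far as the arm can. A call with a gripper value outside its range is refused whole. The fingers move at their own pace and stop on an object; the grip force is fixed at half the most. Time passes only in rows, so rows that repeat a pose let the fingers close. It gives the time, the measured TCP pose, the force, the opening and the grip force at its end, in the units of the state.
- bot.get_obs(): the state, without advancing time (a new reading comes with each control period).
- vision.camera(name): name is "scene" or "side" or "wrist"; returns the picture (400x640x3 uint8, red, green, blue); there is no depth.
- vision.camera_model(name): a dict with "fov_y" (degrees; the focal length in pixels is half the picture's height over the tangent of half this angle, whatever the lens; pixels are square), "cx", "cy" (the principal point, pixels), "world_from_camera" (4x4, takes a point from camera to world coordinates); the wrist camera has in their place "hand_eye" (4x4, takes a point from camera to tool coordinates, whose origin is the TCP and whose axes are the flange's). Camera axes: x right, y down, z forward; pixel columns grow to the right and rows downward; lengths in m; the calibration is good to about 2 mm. A picture is of the moment at which its call begins: read the wrist's pose just before it. camera_model takes no time and is no camera call.
- workorder.job_done(): hands the job in; it is judged then, once.
Trained networks look in the newest picture that a camera, given by its name, has taken for a name from the list of things; names that differ only in an ending like _2 or _b are one class to them, and where a whole thing is asked for, a point or a joint stands for the part that bears it (a point fixed in the world has none). Each returns a list of dicts, best first, with "conf" (0 to 1); they miss things now and then, are a little off and sometimes report something else, mostly with a low value. They report only what shows in the picture. A call takes as long as a camera call.
- boxes_of(camera, target): "rect" ([centre column, centre row, width, height] in pixels, round what is visible of it).
The state is a dict: "clock": time; "joint_pos": joint angles; "joint_vel": joint speeds; "tau": joint torques, N m; "eef_pos": TCP position; "tool_rot": TCP orientation; "ft_force": force on the tool from outside, world axes, zero at the start; "ft_torque": the same for the moment, N m; "grip_width": finger opening in m; "grasp_force": force on a finger pad.
Only numpy, scipy, OpenCV 4.12 (cv2) and the standard library are available. Lean on these libraries where they do the work, as an engineer would, in place of code of your own. Each camera call takes 0.05 s, during which the arm holds its last target. There are 200 camera calls.

## Working session

There is one attempt and no reset: what is moved stays moved. The work goes in short steps, Python scripts to look and compute and a tool call to move; the robot and the scene stay as the last step left them, time stands still between calls to the robot, and variables do not carry over. Pictures are saved under pics/ and viewed, at most 10 in all, crops included, and the job is handed in when it is done.

Besides the shell and the picture viewer there is one more tool, called as name(argument=value, ...) on one line, values as JSON. send_rows: Moves the arm, as the interface text tells. Its arguments: {"type":"object","properties":{"motion":{"type":"string"}},"required":["motion"]}

```bash
mkdir -p pics; ls
python3 - <<'E'
from workcell import bot, vision, workorder, boxes_of
import cv2,numpy as np
o=bot.get_obs();print(o['clock'],o['eef_pos'],o['tool_rot'],o['grip_width'],o['ft_force'])
for c in ('scene','side'):
    im=vision.camera(c);cv2.imwrite(f'pics/{c}0.png',im[:,:,::-1])
    m=vision.camera_model(c);print(c,m['fov_y'],m['cx'],m['cy'],np.round(m['world_from_camera'],3).tolist())
    for t in ('organizer','lid','compact','dish','serum','cream','candle','lipstick','palette'):
        b=boxes_of(c,t);print(t,[(round(x['conf'],2),np.round(x['rect']).tolist()) for x in b[:2]])
print(np.round(vision.camera_model('wrist')['hand_eye'],3).tolist(),vision.camera_model('wrist'))
E
```

```text
pics
0.0 [0.20717464 0.4543729  0.23040544] [ 2.12272683e-01  9.77209918e-01 -1.01573084e-03 -2.30976766e-04] 0.08524370738401094 [-0.24850494 -0.80997378 -0.48791837]
scene 56.95630141349539 321.93407317062764 199.82978903144112 [[0.673, 0.471, -0.57, 1.112], [0.74, -0.436, 0.513, -0.472], [-0.007, -0.767, -0.642, 0.661], [0.0, 0.0, 0.0, 1.0]]
organizer []
lid [(0.79, [300.0, 233.0, 72.0, 49.0])]
compact [(0.78, [338.0, 164.0, 15.0, 17.0]), (0.73, [344.0, 215.0, 30.0, 17.0])]
dish [(0.58, [373.0, 216.0, 24.0, 16.0])]
serum [(0.66, [284.0, 188.0, 13.0, 27.0])]
cream [(0.77, [224.0, 224.0, 18.0, 26.0])]
candle [(0.58, [190.0, 314.0, 53.0, 54.0])]
lipstick [(0.54, [434.0, 165.0, 12.0, 23.0])]
palette [(0.6, [344.0, 216.0, 29.0, 17.0]), (0.52, [435.0, 165.0, 15.0, 21.0])]
side 50.704638589652795 314.83221594478664 192.95960146736647 [[0.988, -0.119, 0.097, 0.48], [-0.154, -0.773, 0.615, -0.686], [0.002, -0.622, -0.783, 0.936], [0.0, 0.0, 0.0, 1.0]]
organizer [(0.92, [348.0, 213.0, 91.0, 96.0]), (0.42, [254.0, 161.0, 19.0, 20.0])]
lid [(0.67, [340.0, 224.0, 48.0, 47.0])]
compact [(0.62, 
[... 211 characters left out ...]
(0.69, [271.0, 278.0, 20.0, 24.0]), (0.59, [320.0, 102.0, 8.0, 20.0])]
palette [(0.86, [331.0, 189.0, 25.0, 18.0]), (0.35, [265.0, 210.0, 14.0, 24.0])]
[[-0.001, -0.949, -0.314, 0.08], [1.0, -0.001, -0.0, -0.001], [-0.0, -0.314, 0.949, -0.142], [0.0, 0.0, 0.0, 1.0]] {'fov_y': 59.32901745308958, 'cx': 316.5587735300374, 'cy': 202.55128548738665, 'hand_eye': array([[-1.29245426e-03, -9.49274479e-01, -3.14446010e-01,
         8.04738307e-02],
       [ 9.99999145e-01, -1.28869437e-03, -2.19842139e-04,
        -7.87875684e-04],
       [-1.96534269e-04, -3.14446025e-01,  9.49275333e-01,
        -1.41965633e-01],
       [ 0.00000000e+00,  0.00000000e+00,  0.00000000e+00,
         1.00000000e+00]])}
```

```bash
cat > h.py <<'E'
from workcell import bot, vision, workorder, boxes_of
import cv2,numpy as np
from scipy.spatial.transform import Rotation as R
def cam(c,o=None):
    m=vision.camera_model(c); f=200/np.tan(np.radians(m['fov_y']/2))
    if c=='wrist':
        T=np.eye(4);T[:3,:3]=R.from_quat(o['tool_rot']).as_matrix();T[:3,3]=o['eef_pos'];T=T@m['hand_eye']
    else: T=m['world_from_camera']
    return f,m['cx'],m['cy'],T
def ray(C,u,v,z):   # pixel -> world at height z
    f,cx,cy,T=C; d=T[:3,:3]@np.array([(u-cx)/f,(v-cy)/f,1]); p=T[:3,3]
    return p+d*(z-p[2])/d[2]
def proj(C,P):
    f,cx,cy,T=C; q=(np.atleast_2d(P)-T[:3,3])@T[:3,:3]
    return np.c_[cx+f*q[:,0]/q[:,2],cy+f*q[:,1]/q[:,2]]
E
python3 - <<'E'
from h import *
a=cv2.imread('pics/scene0.png');b=cv2.imread('pics/side0.png')
A=cv2.resize(a[120:360,150:470],(800,600),interpolation=cv2.INTER_CUBIC);cv2.imwrite('pics/sceneC.png',A)
B=cv2.resize(b[80:380,200:500][:,:],(600,600),interpolation=cv2.INTER_CUBIC);cv2.imwrite('pics/sideC.png',B)
C=cam('side');S=cam('scene')
for n,u,v,z in (('compact',254,160,.009),('dish',363,169,.074),('serum',265,213,.04),('cream',272,277,.02),('candle',372,340,.04),('lip',320,102,.035),('lid',340,224,.055)): print(n,ray(C,u,v,z).round(3))
for n,u,v,z in (('compact',338,164,.009),('lid',300,233,.055),('dish',373,216,.074)): print(n,ray(S,u,v,z).round(3))
E
```

```text
compact [0.434 0.195 0.009]
dish [0.73  0.055 0.074]
serum [ 0.452 -0.027  0.04 ]
cream [ 0.453 -0.204  0.02 ]
candle [ 0.65  -0.394  0.04 ]
lip [0.667 0.398 0.035]
lid [ 0.636 -0.101  0.055]
compact [0.437 0.204 0.009]
lid [ 0.627 -0.105  0.055]
dish [0.716 0.046 0.074]
```

View pics/sideC.png

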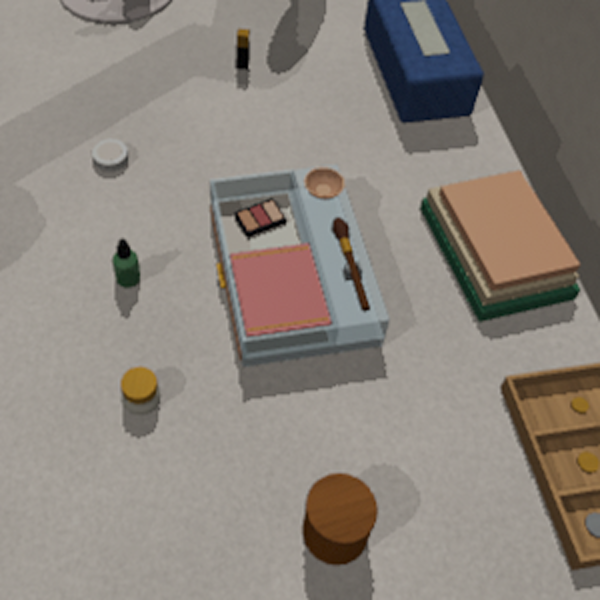

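View pics/sceneC.png

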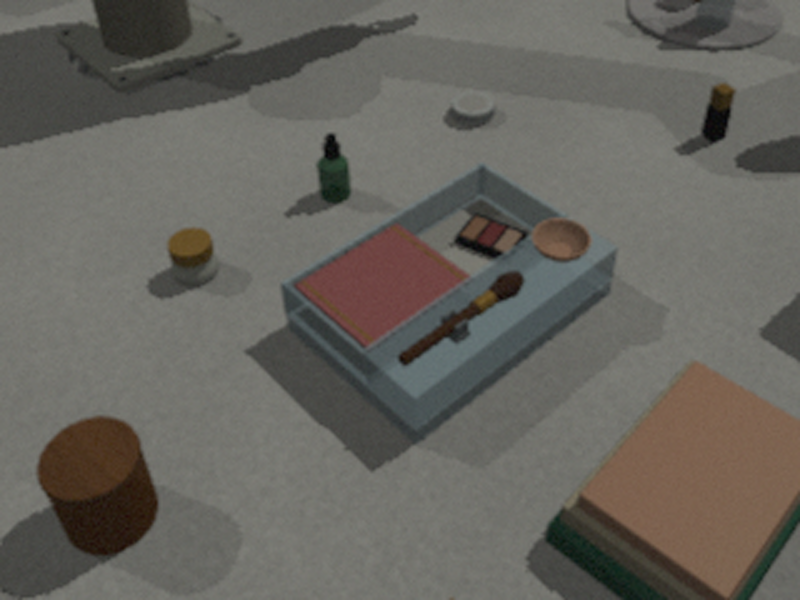

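Run:
```python
from h import *
from scipy.optimize import least_squares
L=np.array([[-.091,.131],[-.091,-.131],[.091,.131],[.091,-.131]])
z=.064
sc=np.array([[482,167],[285,288],[617,245],[415,395]])*.4+[150,120]
sd=np.array([[211,183],[243,345],[np.nan]*2,[386,320]])*.5+[200,80]
def W(p):
    c,s=np.cos(p[2]),np.sin(p[2]);return np.c_[L@np.array([[c,s],[-s,c]])+p[:2],np.full(4,z)]
for n,cs in (('both',(('scene',sc),('side',sd))),('scene',(('scene',sc),)),('side',(('side',sd),))):
    def f(p): return np.nan_to_num(np.r_[tuple((proj(cam(c),W(p))-q).ravel() for c,q in cs)])
    r=least_squares(f,[.65,-.05,0]);print(n,r.x.round(4),r.fun.round(1))
```

```text
both [ 0.6653 -0.0432  0.0181] [-0.7 -1.8 -2.2 -1.6  0.2  0.7 -0.2  2.3 -1.2 -2.  -0.  -1.9  0.   0.
  2.2 -0.5]
scene [ 0.6658 -0.0414  0.0208] [-0.3 -2.1 -1.5 -1.8  0.8  0.4  0.8  2. ]
side [ 0.6639 -0.047   0.013 ] [-1.3 -1.  -0.7 -0.6  0.   0.   1.8  1.1]
```

send_rows(motion="1 -4.1 -2.2 0 -0.15; 1 -8.2 -4.4 0 -0.3; 1 -12.4 -6.6 0 -0.446; 1 -16.5 -8.8 0 -0.446; 1 -20.6 -11 0 -0.446")

```text
clock: 1.5
eef_pos: [0.3483, 0.2703, 0.2315]
tool_rot: [-0.01, 1.0, 0.0, 0.0]
ft_force: [1.7, -0.0, 0.0]
grip_width: 0.0126
grasp_force: 0.0
```

Run:
```python
from h import *
o=bot.get_obs();print(o['clock'],o['eef_pos'],R.from_quat(o['tool_rot']).as_matrix().round(3).tolist(),o['grip_width'],o['ft_force'])
im=vision.camera('wrist');cv2.imwrite('pics/w1.png',im[:,:,::-1])
C=cam('wrist',o)
for x in boxes_of('wrist','compact')[:2]: print(x, ray(C,*x['rect'][:2],.009))
```

```text
1.5 [0.34830433 0.2702771  0.23149984] [[-1.0, -0.02, 0.001], [-0.02, 1.0, 0.0], [-0.001, 0.0, -1.0]] 0.012569826802627759 [ 1.6715046  -0.04609469  0.01445121]
{'rect': [261.5, 242.1, 45.3, 45.6], 'conf': 0.75} [0.43686908 0.20864754 0.009     ]
```

View pics/w1.png

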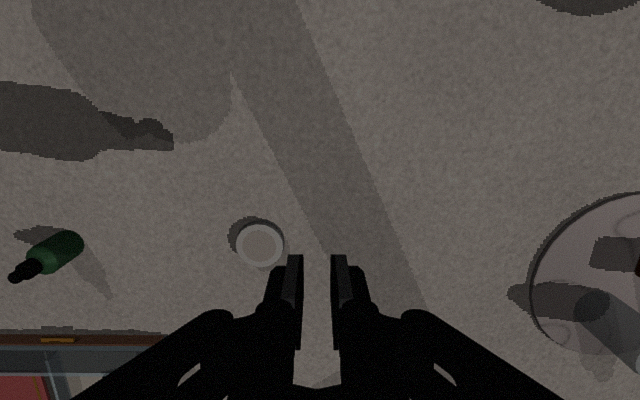

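send_rows(motion="1 -2.8 -3.8 0 0; 1 -5.6 -7.6 0 0; 1 -8.4 -11.4 0 0; 1 -11.2 -15.2 0 0; 1 -14 -19 0 0")

```text
clock: 2.1
eef_pos: [0.4918, 0.0835, 0.2315]
tool_rot: [-0.01, 1.0, 0.0, 0.0]
ft_force: [-0.2, 0.9, -0.0]
grip_width: -0.0005
grasp_force: 0.0
```

send_rows(motion="1 -2.8 -3.8 0 0; 1 -5.6 -7.6 0 0; 1 -8.4 -11.4 0 0; 1 -11.2 -15.2 2 0; 1 -13.9 -19.2 5 0")

```text
clock: 2.6
eef_pos: [0.6322, -0.1005, 0.1866]
tool_rot: [-0.009, 1.0, -0.0, 0.002]
ft_force: [1.8, 0.6, 0.1]
grip_width: 0.0002
grasp_force: 0.0
```

send_rows(motion="1 0 0 1 0; 1 0 0 1 0")

```text
clock: 2.8
eef_pos: [0.628, -0.0993, 0.1719]
tool_rot: [-0.009, 1.0, 0.001, -0.003]
ft_force: [-0.9, 0.6, 0.2]
grip_width: -0.0001
grasp_force: 0.0
```

Run:
```python
from h import *
o=bot.get_obs();print(o['clock'],o['eef_pos'],R.from_quat(o['tool_rot']).as_matrix().round(3).tolist(),o['grip_width'],o['ft_force'])
im=vision.camera('wrist')[:,:,::-1].copy()
C=cam('wrist',o)
p=[.6653,-.0432,.018];c,s=np.cos(p[2]),np.sin(p[2])
for z,col in ((.064,(0,255,0)),(.022,(255,0,0))):
    q=np.array([[-.086,-.126],[.022,-.126],[.022,.126],[-.086,.126]])
    W=np.c_[q@np.array([[c,s],[-s,c]])+p[:2],np.full(4,z)]
    cv2.polylines(im,[proj(C,W).round().astype(int)],True,col,1)
cv2.imwrite('pics/w2.png',im)
```

```text
2.8 [ 0.6280245  -0.09930361  0.17194361] [[-1.0, -0.017, -0.007], [-0.017, 1.0, 0.002], [0.006, 0.002, -1.0]] -0.0001166137671731985 [-0.90234955  0.56408882  0.23376477]
```

View pics/w2.png

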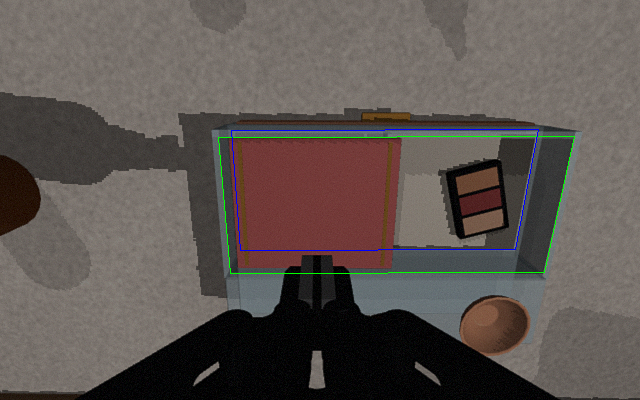

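send_rows(motion="1 0 0 4 0; 1 0 0 8 0; 1 0 0 10.4 0; 1 0 0 10.4 0; 1 0 0 10.4 0")

```text
clock: 3.35
eef_pos: [0.6301, -0.0982, 0.0736]
tool_rot: [-0.01, 1.0, -0.0, 0.001]
ft_force: [1.7, 0.1, -0.4]
grip_width: 0.0002
grasp_force: 0.0
```

send_rows(motion="1 0 0 0 0; 1 0 0 0 0")

```text
clock: 3.55
eef_pos: [0.6313, -0.0994, 0.0745]
tool_rot: [-0.009, 1.0, -0.0, 0.002]
ft_force: [0.3, -0.3, -0.2]
grip_width: 0.0
grasp_force: 0.0
```

send_rows(motion="1 0 0 0.5 0; 1 0 0 0.9 0; 1 0 0 0.9 0; 1 0 0 0.9 0")

```text
clock: 3.95
eef_pos: [0.6292, -0.0997, 0.0621]
tool_rot: [-0.009, 1.0, 0.0, -0.0]
ft_force: [0.2, 0.3, 0.6]
grip_width: 0.0002
grasp_force: 0.0
```

send_rows(motion="1 0 0 0 0; 1 0 0 0 0")

```text
clock: 4.15
eef_pos: [0.6296, -0.0997, 0.0626]
tool_rot: [-0.009, 1.0, 0.0, 0.0]
ft_force: [-0.3, -0.9, -0.4]
grip_width: -0.0001
grasp_force: 0.0
```

send_rows(motion="1 0 0 0 0; 1 0 0 0 0")

```text
clock: 4.35
eef_pos: [0.6295, -0.0996, 0.0626]
tool_rot: [-0.009, 1.0, -0.0, 0.0]
ft_force: [0.5, 0.3, -0.4]
grip_width: -0.0002
grasp_force: 0.0
```

send_rows(motion="1 0 0 0.06 0; 1 0 0 0.12 0; 1 0 0 0.12 0; 1 0 0 0.12 0")

```text
clock: 4.75
eef_pos: [0.6294, -0.0996, 0.0613]
tool_rot: [-0.009, 1.0, -0.0, -0.0]
ft_force: [0.2, 0.3, -0.3]
grip_width: 0.0005
grasp_force: 0.0
```

send_rows(motion="1 0 0 0.06 0; 1 0 0 0.13 0; 1 0 0 0.13 0; 1 0 0 0.13 0")

```text
clock: 5.15
eef_pos: [0.6294, -0.0996, 0.06]
tool_rot: [-0.009, 1.0, 0.0, -0.0]
ft_force: [-0.6, 0.8, 0.4]
grip_width: -0.0002
grasp_force: 0.0
```

send_rows(motion="1 0 0 0.06 0; 1 0 0 0.13 0; 1 0 0 0.13 0; 1 0 0 0.13 0")

```text
clock: 5.55
eef_pos: [0.6295, -0.0996, 0.0588]
tool_rot: [-0.009, 1.0, -0.0, 0.0]
ft_force: [0.8, 0.8, 0.5]
grip_width: -0.0002
grasp_force: 0.2
```

send_rows(motion="1 0 0 0.06 0; 1 0 0 0.13 0; 1 0 0 0.13 0; 1 0 0 0.13 0")

```text
clock: 5.95
eef_pos: [0.6295, -0.0996, 0.0579]
tool_rot: [-0.009, 1.0, -0.0, 0.0]
ft_force: [-2.1, 0.3, 5.0]
grip_width: 0.0002
grasp_force: 2.3
```

send_rows(motion="1 0 0 0.05 0; 1 0 0 0.09 0; 1 0 0 0.09 0; 1 0 0 0.09 0")

```text
clock: 6.35
eef_pos: [0.6294, -0.0996, 0.0573]
tool_rot: [-0.009, 1.0, -0.0, 0.0]
ft_force: [-2.5, 0.7, 7.8]
grip_width: 0.0001
grasp_force: 3.6
```

send_rows(motion="1 0 0 0.06 0; 1 0 0 0.12 0; 1 0 0 0.12 0; 1 0 0 0.12 0")

```text
clock: 6.75
eef_pos: [0.6294, -0.0997, 0.0567]
tool_rot: [-0.009, 1.0, -0.0, 0.0]
ft_force: [-4.1, 0.6, 10.4]
grip_width: -0.0003
grasp_force: 4.9
```

send_rows(motion="1 0 0 0.08 0; 1 0 0 0.08 0; 1 0 0.3 0.08 0; 1 0 0.6 0.08 0; 1 0 1 0.08 0")

```text
clock: 7.25
eef_pos: [0.6293, -0.0921, 0.0564]
tool_rot: [-0.008, 1.0, -0.002, 0.001]
ft_force: [-4.1, -4.9, 10.7]
grip_width: 0.0001
grasp_force: 5.6
```

send_rows(motion="1 0.1 0.4 0.04 0; 1 0.1 0.8 0.04 0; 1 0.1 1.2 0.04 0; 1 0.1 1.6 0.04 0; 1 0.1 2.0 0.04 0")

```text
clock: 7.75
eef_pos: [0.6291, -0.0719, 0.0564]
tool_rot: [-0.008, 1.0, -0.002, 0.002]
ft_force: [-2.9, -4.8, 9.8]
grip_width: -0.0001
grasp_force: 5.3
```

send_rows(motion="1 0.1 0 0.07 0; 1 0.1 0.5 0.07 0; 1 0.1 1 0.07 0; 1 0.1 1.5 0.07 0; 1 0.1 2.0 0.07 0")

```text
clock: 8.25
eef_pos: [0.6289, -0.0519, 0.0561]
tool_rot: [-0.008, 1.0, -0.002, 0.003]
ft_force: [-0.0, -4.1, 10.1]
grip_width: 0.0002
grasp_force: 5.3
```

Run:
```python
from h import *
o=bot.get_obs()
im=vision.camera('wrist')[:,:,::-1].copy();C=cam('wrist',o)
cv2.imwrite('pics/w3.png',im)
b=boxes_of('wrist','lid');print(o['eef_pos'],b[:2])
```

```text
[ 0.62887847 -0.05192194  0.05609084] [{'rect': [312.8, 272.6, 306.6, 206.2], 'conf': 0.87}]
```

View pics/w3.png

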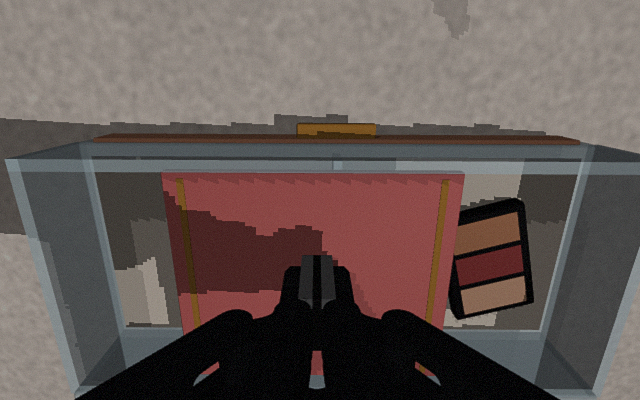

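send_rows(motion="1 0 0.5 0.04 0; 1 0 1 0.04 0; 1 0 1.5 0.04 0; 1 0 2 0.04 0; 1 0 2.5 0.04 0")

```text
clock: 8.85
eef_pos: [0.6287, -0.0268, 0.0558]
tool_rot: [-0.008, 1.0, -0.002, 0.003]
ft_force: [-0.9, -4.9, 10.3]
grip_width: -0.0002
grasp_force: 5.3
```

send_rows(motion="1 0 0.5 0.02 0; 1 0 1 0.02 0; 1 0 1.5 0.02 0; 1 0 2 0.02 0; 1 0 2.5 0.02 0")

```text
clock: 9.35
eef_pos: [0.6284, -0.0016, 0.0555]
tool_rot: [-0.008, 1.0, -0.002, 0.003]
ft_force: [0.2, -5.2, 9.7]
grip_width: 0.0001
grasp_force: 5.0
```

send_rows(motion="1 0 0 0.08 0; 1 0 0.5 0.08 0; 1 0 1 0.08 0; 1 0 1.5 0.08 0; 1 0 2 0.08 0")

```text
clock: 9.85
eef_pos: [0.6282, 0.0184, 0.0548]
tool_rot: [-0.008, 1.0, -0.002, 0.003]
ft_force: [0.0, -4.5, 11.2]
grip_width: 0.0002
grasp_force: 5.3
```

Run:
```python
from h import *
o=bot.get_obs()
im=vision.camera('wrist')[:,:,::-1].copy();C=cam('wrist',o)
cv2.imwrite('pics/w4.png',im)
b=boxes_of('wrist','lid');print(o['eef_pos'],b[:2])
for x in b[:1]:
    u,v,w,h=x['rect'];print(ray(C,u-w/2,v-h/2,.056),ray(C,u+w/2,v-h/2,.056))
```

```text
[0.62819812 0.01842526 0.05483386] [{'rect': [310.9, 273.8, 307.1, 208.0], 'conf': 0.55}]
[ 0.58082298 -0.04847364  0.056     ] [0.57882196 0.07706122 0.056     ]
```

View pics/w4.png

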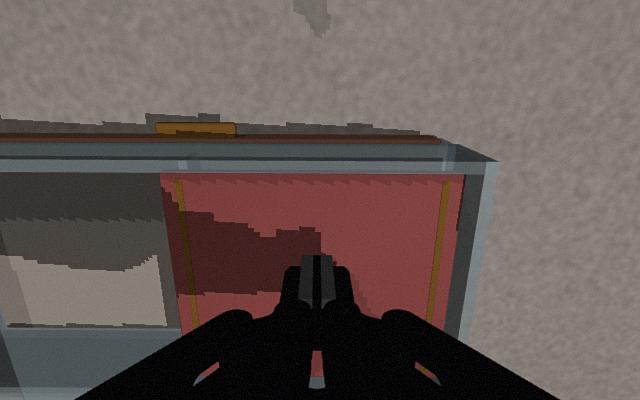

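send_rows(motion="1 0 0.3 0.03 0; 1 0 0.6 0.03 0; 1 0 0.8 0.03 0; 1 0 0.8 0.03 0")

```text
clock: 10.35
eef_pos: [0.628, 0.0262, 0.0545]
tool_rot: [-0.008, 1.0, -0.002, 0.003]
ft_force: [-0.4, -5.7, 11.5]
grip_width: 0.0
grasp_force: 5.4
```

send_rows(motion="1 0 0 -3 0; 1 0 0 -7 0; -1 4 4 -7 0; -1 8 7.5 -7 0; -1 11.5 11.3 -7 0")

```text
clock: 10.85
eef_pos: [0.5149, 0.1317, 0.1215]
tool_rot: [-0.008, 1.0, 0.0, 0.0]
ft_force: [1.1, 1.7, -0.4]
grip_width: 0.0433
grasp_force: 0.0
```

send_rows(motion="-1 3.5 3.5 0 0; -1 7.3 7.2 0 0; -1 7.3 7.2 2 0; -1 7.3 7.2 2 0; -1 7.3 7.2 2 0")

```text
clock: 11.35
eef_pos: [0.4418, 0.2017, 0.1015]
tool_rot: [-0.009, 1.0, -0.0, -0.0]
ft_force: [0.6, -0.9, 0.5]
grip_width: 0.0853
grasp_force: 0.0
```

Run:
```python
from h import *
o=bot.get_obs();print(o['clock'],o['eef_pos'],R.from_quat(o['tool_rot']).as_matrix().round(3).tolist(),o['grip_width'])
im=vision.camera('wrist')[:,:,::-1].copy();C=cam('wrist',o)
cv2.imwrite('pics/w5.png',im)
for x in boxes_of('wrist','compact')[:2]: print(x, ray(C,*x['rect'][:2],.01))
vision.camera('side')
b=boxes_of('side','lid');print(b[:1])
u,v,w,h=b[0]['rect'];print(ray(cam('side'),u,v,.056))
```

```text
11.35 [0.44181042 0.20168732 0.10150644] [[-1.0, -0.018, -0.001], [-0.018, 1.0, -0.001], [0.001, -0.001, -1.0]] 0.08531179288078232
{'rect': [327.6, 202.8, 81.0, 81.9], 'conf': 0.83} [0.43834218 0.2083791  0.01      ]
[{'rect': [330.9, 187.7, 47.4, 40.3], 'conf': 0.8}]
[0.63451073 0.0175579  0.056     ]
```

View pics/w5.png

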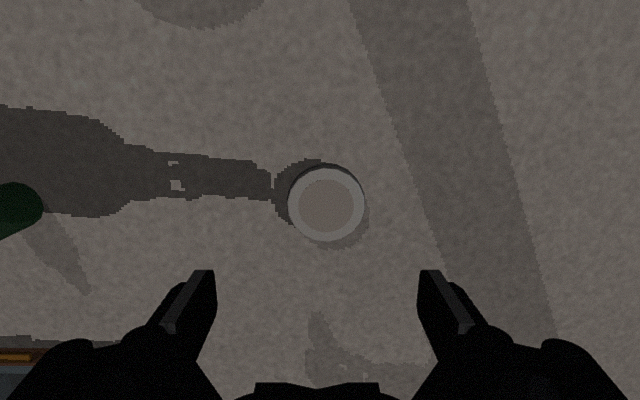

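send_rows(motion="-1 0.5 0.6 3 0; -1 0.5 0.6 6 0; -1 0.5 0.6 9 0; -1 0.5 0.6 10 0; -1 0.5 0.6 10 0")

```text
clock: 12.05
eef_pos: [0.436, 0.2068, 0.0007]
tool_rot: [-0.009, 1.0, -0.001, -0.001]
ft_force: [0.3, -0.1, -0.2]
grip_width: 0.0854
grasp_force: 0.0
```

send_rows(motion="0.4 0 0 0 0; 0.4 0 0 0 0; 0.4 0 0 0 0; 0.4 0 0 0 0; 0.4 0 0 0 0")

```text
clock: 12.55
eef_pos: [0.4383, 0.2084, 0.0039]
tool_rot: [-0.009, 1.0, 0.001, 0.002]
ft_force: [-1.1, -0.3, 5.9]
grip_width: 0.0513
grasp_force: 61.6
```

send_rows(motion="0.4 0 0 -1 0; 0.4 0 0 -3 0; 0.4 0 0 -6 0; 0.4 0 0 -10 0; 0.4 0 0 -12 0")

```text
clock: 13.05
eef_pos: [0.4383, 0.2086, 0.1262]
tool_rot: [-0.009, 1.0, 0.001, 0.003]
ft_force: [0.7, 0.4, -1.1]
grip_width: 0.0513
grasp_force: 62.6
```

send_rows(motion="0.4 -2.4 -4 0 0; 0.4 -4.8 -8 0 0; 0.4 -7.2 -12 0 0; 0.4 -9.6 -16 0 0; 0.4 -12 -20 0 0")

```text
clock: 13.55
eef_pos: [0.5613, 0.0084, 0.1233]
tool_rot: [-0.009, 1.0, 0.0, 0.001]
ft_force: [0.4, -0.0, -0.8]
grip_width: 0.0513
grasp_force: 62.7
```

send_rows(motion="0.4 -2.4 -4 0 0; 0.4 -4.8 -8 0 0; 0.4 -6.9 -12 0 0; 0.4 -6.9 -12 0 0; 0.4 -6.9 -12 0 0")

```text
clock: 14.05
eef_pos: [0.6314, -0.1099, 0.1221]
tool_rot: [-0.008, 1.0, 0.0, 0.0]
ft_force: [-0.7, -0.4, -1.1]
grip_width: 0.0513
grasp_force: 62.7
```

Run:
```python
from h import *
o=bot.get_obs();print(o['clock'],o['eef_pos'],R.from_quat(o['tool_rot']).as_matrix().round(3).tolist(),o['grip_width'])
im=vision.camera('wrist')[:,:,::-1].copy();C=cam('wrist',o)
p=[.6653,-.0432,.018];c,s=np.cos(p[2]),np.sin(p[2])
for z,col in ((.064,(0,255,0)),(.022,(255,0,0))):
    q=np.array([[-.086,-.126],[.022,-.126],[.022,-.002],[-.086,-.002]])
    W=np.c_[q@np.array([[c,s],[-s,c]])+p[:2],np.full(4,z)]
    cv2.polylines(im,[proj(C,W).round().astype(int)],True,col,1)
cv2.imwrite('pics/w6.png',im)
```

```text
14.05 [ 0.63143847 -0.10986887  0.12214224] [[-1.0, -0.016, 0.0], [-0.016, 1.0, 0.0], [-0.0, 0.0, -1.0]] 0.05130147106094867
```

View pics/w6.png

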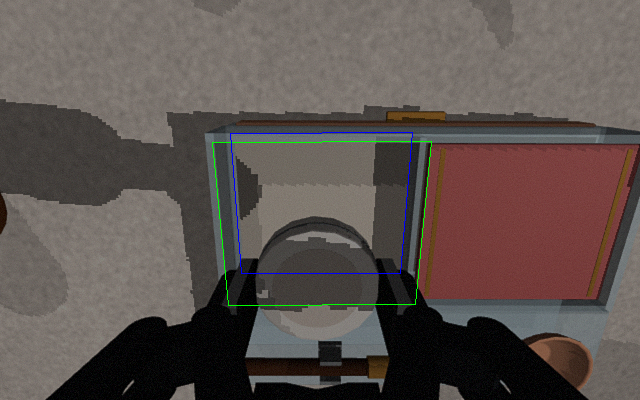

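send_rows(motion="0.4 -0.1 0.4 2.5 0; 0.4 -0.1 0.4 5 0; 0.4 -0.1 0.4 7.5 0; 0.4 -0.1 0.4 8.8 0; 0.4 -0.1 0.4 8.8 0")

```text
clock: 14.6
eef_pos: [0.6302, -0.1031, 0.032]
tool_rot: [-0.01, 1.0, 0.0, -0.002]
ft_force: [-0.8, 1.1, -0.4]
grip_width: 0.0516
grasp_force: 62.7
```

send_rows(motion="0.4 0 0 0 0; 0.4 0 0 0 0; 0.4 0 0 0 0")

```text
clock: 14.9
eef_pos: [0.6335, -0.1048, 0.0355]
tool_rot: [-0.009, 1.0, -0.0, 0.001]
ft_force: [-0.5, 0.7, -0.9]
grip_width: 0.0514
grasp_force: 62.7
```

send_rows(motion="0.4 0 0 0.2 0; 0.4 0 0 0.4 0; 0.4 0 0 0.6 0; 0.4 0 0 0.7 0; 0.4 0 0 0.7 0")

```text
clock: 15.4
eef_pos: [0.6321, -0.1048, 0.0263]
tool_rot: [-0.009, 1.0, 0.0, -0.0]
ft_force: [-0.6, -0.8, -0.9]
grip_width: 0.0509
grasp_force: 62.7
```

send_rows(motion="0.4 0 0 0.1 0; 0.4 0 0 0.1 0; 0.4 0 0 0.1 0")

```text
clock: 15.7
eef_pos: [0.6324, -0.1048, 0.026]
tool_rot: [-0.009, 1.0, -0.0, 0.0]
ft_force: [-1.5, -0.4, 1.2]
grip_width: 0.0514
grasp_force: 63.1
```

send_rows(motion="-0.5 0 0 0 0; -0.5 0 0 0 0; -0.5 0 0 0 0; -0.5 0 0 0 0; -0.5 0 0 0 0")

```text
clock: 16.2
eef_pos: [0.6324, -0.1048, 0.0257]
tool_rot: [-0.009, 1.0, 0.0, 0.0]
ft_force: [0.1, -0.7, 0.0]
grip_width: 0.0643
grasp_force: 0.0
```

Released; lift straight up and look.

send_rows(motion="-0.5 0 0 -1 0; -0.5 0 0 -3 0; -0.5 0 0 -6 0; -0.5 0 0 -9 0; -0.5 0 0 -10 0")

```text
clock: 16.7
eef_pos: [0.6348, -0.1051, 0.1305]
tool_rot: [-0.009, 1.0, -0.001, 0.004]
ft_force: [0.9, 0.6, 0.4]
grip_width: 0.064
grasp_force: 0.0
```

send_rows(motion="1 0 4 0 0; 1 0 8 0 0; 1 0 12.3 0 0; 1 0 12.3 0 0; 1 0 12.3 0 0")

```text
clock: 17.2
eef_pos: [0.6298, 0.0194, 0.1254]
tool_rot: [-0.01, 1.0, -0.0, -0.0]
ft_force: [0.1, 0.0, -0.2]
grip_width: 0.0
grasp_force: 0.0
```

Run:
```python
from h import *
o=bot.get_obs();print(o['clock'],o['eef_pos'],R.from_quat(o['tool_rot']).as_matrix().round(3).tolist(),o['grip_width'])
im=vision.camera('wrist')[:,:,::-1].copy();C=cam('wrist',o)
cv2.imwrite('pics/w7.png',im)
for x in boxes_of('wrist','compact')[:2]: print(x, ray(C,*x['rect'][:2],.031))
```

```text
17.2 [0.62980585 0.0194216  0.12538863] [[-1.0, -0.021, -0.001], [-0.021, 1.0, -0.0], [0.001, -0.0, -1.0]] 2.763579792489674e-05
{'rect': [143.7, 205.8, 82.3, 78.6], 'conf': 0.69} [ 0.63203852 -0.10446348  0.031     ]
```

View pics/w7.png

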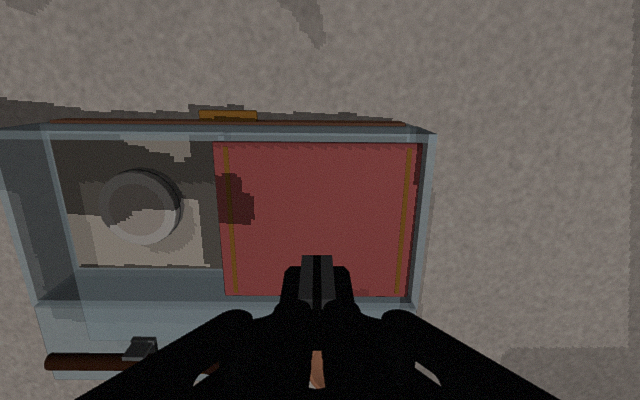

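send_rows(motion="1 0 0 3 0; 1 0 0 5 0; 1 0 0 5.7 0; 1 0 0 5.7 0; 1 0 0 5.7 0")

```text
clock: 17.8
eef_pos: [0.6308, 0.0175, 0.0696]
tool_rot: [-0.009, 1.0, -0.0, 0.001]
ft_force: [0.6, -0.2, -0.4]
grip_width: 0.0002
grasp_force: 0.0
```

send_rows(motion="1 0 0 0 0; 1 0 0 0 0; 1 0 0 0 0")

```text
clock: 18.1
eef_pos: [0.6307, 0.0183, 0.0697]
tool_rot: [-0.009, 1.0, 0.0, 0.001]
ft_force: [-0.4, -0.5, -0.5]
grip_width: -0.0003
grasp_force: 0.0
```

Free top is near 0.058; go to about 0.059, then press gently.

send_rows(motion="1 0 0 0.4 0; 1 0 0 0.7 0; 1 0 0 0.9 0; 1 0 0 1 0; 1 0 0 1 0")

```text
clock: 18.6
eef_pos: [0.6299, 0.0183, 0.0585]
tool_rot: [-0.009, 1.0, 0.0, -0.0]
ft_force: [0.4, 0.5, -0.5]
grip_width: 0.0003
grasp_force: 0.1
```

send_rows(motion="1 0 0 0 0; 1 0 0 0 0")

```text
clock: 18.8
eef_pos: [0.6303, 0.0182, 0.0588]
tool_rot: [-0.009, 1.0, -0.0, 0.0]
ft_force: [-0.3, 0.8, 0.1]
grip_width: -0.0001
grasp_force: 0.0
```

send_rows(motion="1 0 0 0.1 0; 1 0 0 0.2 0; 1 0 0 0.25 0; 1 0 0 0.25 0")

```text
clock: 19.2
eef_pos: [0.6304, 0.0183, 0.0569]
tool_rot: [-0.009, 1.0, 0.0, 0.0]
ft_force: [-1.3, 0.3, 5.1]
grip_width: -0.0003
grasp_force: 2.5
```

send_rows(motion="1 0.1 0 0.1 0; 1 0.1 0 0.2 0; 1 0.1 0 0.22 0; 1 0.1 0 0.22 0")

```text
clock: 19.6
eef_pos: [0.6303, 0.0184, 0.0558]
tool_rot: [-0.009, 1.0, 0.0, 0.002]
ft_force: [-2.3, 1.1, 9.0]
grip_width: -0.0002
grasp_force: 4.2
```

send_rows(motion="1 0.1 0 0.1 0; 1 0.1 0 0.16 0; 1 0.1 -0.3 0.16 0; 1 0.1 -0.6 0.16 0; 1 0.1 -1 0.16 0")

```text
clock: 20.1
eef_pos: [0.63, 0.0104, 0.0551]
tool_rot: [-0.01, 1.0, 0.002, 0.002]
ft_force: [-1.4, 5.5, 11.5]
grip_width: 0.0002
grasp_force: 5.6
```

send_rows(motion="1 0.05 -0.5 0 0; 1 0.05 -1 0 0; 1 0.05 -1.5 0 0; 1 0.05 -2 0 0; 1 0.05 -2.5 0 0")

```text
clock: 20.6
eef_pos: [0.6303, -0.0149, 0.0554]
tool_rot: [-0.01, 1.0, 0.002, 0.003]
ft_force: [-2.3, 5.1, 12.5]
grip_width: 0.0
grasp_force: 6.0
```

send_rows(motion="1 0 -0.5 0 0; 1 0 -1 0 0; 1 0 -1.5 0 0; 1 0 -2 0 0; 1 0 -2.5 0 0")

```text
clock: 21.1
eef_pos: [0.6307, -0.04, 0.0555]
tool_rot: [-0.01, 1.0, 0.002, 0.003]
ft_force: [-2.5, 5.0, 13.3]
grip_width: 0.0001
grasp_force: 6.5
```

send_rows(motion="1 0 -0.5 -0.03 0; 1 0 -1 -0.03 0; 1 0 -1.5 -0.03 0; 1 0 -2 -0.03 0; 1 0 -2.5 -0.03 0")

```text
clock: 21.6
eef_pos: [0.631, -0.0651, 0.0558]
tool_rot: [-0.01, 1.0, 0.002, 0.003]
ft_force: [-2.4, 4.9, 12.6]
grip_width: 0.0001
grasp_force: 6.6
```

send_rows(motion="1 0 -0.5 -0.02 0; 1 0 -1 -0.02 0; 1 0 -1.5 -0.02 0; 1 0 -2 -0.02 0; 1 0 -2.5 -0.02 0")

```text
clock: 22.1
eef_pos: [0.6314, -0.0902, 0.056]
tool_rot: [-0.01, 1.0, 0.001, 0.002]
ft_force: [-2.9, 4.4, 13.5]
grip_width: -0.0001
grasp_force: 6.5
```

send_rows(motion="1 0 -0.4 -0.02 0; 1 0 -0.8 -0.02 0; 1 0 -1.2 -0.02 0; 1 0 -1.6 -0.02 0; 1 0 -1.9 -0.02 0")

```text
clock: 22.6
eef_pos: [0.6318, -0.1086, 0.056]
tool_rot: [-0.01, 1.0, 0.002, 0.003]
ft_force: [-2.3, 7.8, 12.5]
grip_width: 0.0
grasp_force: 6.2
```

send_rows(motion="1 0 -0.2 0 0; 1 0 -0.4 0 0; 1 0 -0.6 0 0; 1 0 -0.6 0 0")

```text
clock: 23.0
eef_pos: [0.6324, -0.1145, 0.0561]
tool_rot: [-0.01, 1.0, 0.002, 0.003]
ft_force: [-0.4, 5.8, 11.2]
grip_width: 0.0002
grasp_force: 6.0
```

send_rows(motion="1 0 0 -1 0; 1 0 0 -4 0; 1 0 0 -8 0; 1 0 0 -12 0; 1 0 0 -12 0")

```text
clock: 23.5
eef_pos: [0.6337, -0.1179, 0.1802]
tool_rot: [-0.009, 1.0, -0.001, 0.006]
ft_force: [0.6, 0.0, 0.3]
grip_width: -0.0
grasp_force: 0.0
```

Run:
```python
from h import *
o=bot.get_obs();print(o['clock'],o['eef_pos'],o['ft_force'])
im=vision.camera('wrist')[:,:,::-1].copy()
cv2.imwrite('pics/w8.png',im)
vision.camera('side')
b=boxes_of('side','lid');print(b[:1]);u,v,w,h=b[0]['rect'];print(ray(cam('side'),u,v,.056))
```

```text
23.5 [ 0.633676   -0.11785282  0.18018249] [0.62923598 0.03370215 0.2573606 ]
[{'rect': [339.4, 222.0, 50.3, 44.8], 'conf': 0.69}]
[ 0.63594847 -0.09585958  0.056     ]
```

View pics/w8.png

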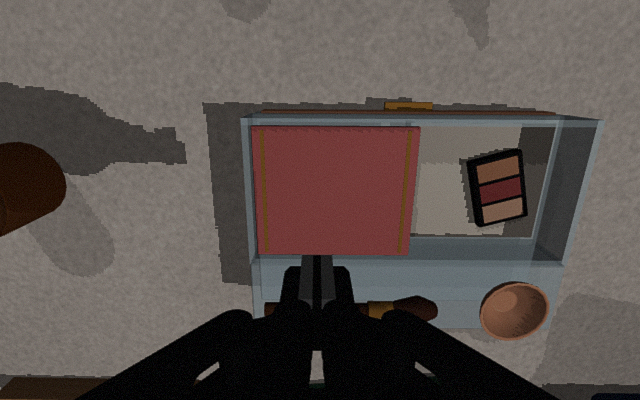

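```bash
python3 -c "
from workcell import workorder
print(workorder.job_done())"
```

```text
the job is handed in; nothing more can be done
None
```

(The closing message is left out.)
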